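Dock the webcam stand in the desk shelf and lock it

ROBOT

A 6-joint arm with a two-finger parallel gripper is mounted at the origin on the work surface. World frame = base frame: x ahead of the robot, y to its left, z up, the work surface at z = 0. Lengths are in m, angles in rad, forces in N, time in s.
With the tool pointing down it reaches from about 0.3 to 0.775 m from the base axis. Payload 14.6 kg.
Tool frame: the origin (TCP) lies at the very end of the fingers, on their centre line; the grasp point (between the pads) lies 19 mm behind it; z points along the fingers, y is the line along which they close (so a half turn about z gives the same grasp; the last joint's range is limited). The gripper opens to 94 mm and grips with 3 to 60 N. Pads are 16 mm wide; open, the fingers measure 119 mm over their backs; the gripper's body (75 mm by 177 mm) begins 78 mm behind the grasp point.
Start: joints at [-1.388, 0.3, 1.521, -0, 1.321, -0.067], TCP at [0.136, -0.533, 0.205] pointing down, gripper open.
Joint ranges: [-3.03, 3.03], [-0.79, 2.21], [0.23, 2.52], [-1.04, 4.18], [0, 3.07], [-2.55, 2.55]. Speed limits (rad/s): [2.22, 2.22, 2.57, 3.14, 3.14, 3.14].

INTERFACE

Orientations are given as [roll, pitch, yaw] about the fixed x, y, z axes, in that order (R = Rz(yaw) Ry(pitch) Rx(roll)).
In Python, from station import ctrl gives the robot as it stands.
- The arm moves only by the tool carry_out, never from a script. Its argument "motion" is text: rows parted by semicolons, each of 7 numbers parted by spaces: the shift along the world's x, y, z in m, then the turn, a rotation vector about the world's x, y, z in degrees, then the closure in counts, from 0 (fully open) to 255 (shut). In form: dx dy dz wx wy wz hand; .... A call has 1 to 20 rows; each row shifts and turns the commanded pose from where the row before left it; what a row does not reach is not made up. A row lasts 1/12 s, in which the tool goes at most 41.7 mm and 7.16 degrees, less where a joint would pass 70% of its speed; a pose out of reach is approached as far as the arm can. A call is refused whole if a number of a shift passes 0.0417 or a number of a turn 7.16, either way. A call with a gripper value outside its range is refused whole. The fingers move at their own pace and stop on an object; "grip_force" is the grip in N (left out, the last holds). Time passes only in rows, so rows that do not move let the fingers close. It gives the time, the measured TCP pose, the force, the opening and the grip force at its end, in the units of the state.
- ctrl.get_obs(): the state, without advancing time (a new reading comes with each control period).
- ctrl.camera(name): name is "scene" or "top" or "wrist"; returns a dict with "pixels" (480x640x3 uint8, red, green, blue), "range_z" (480x640 float32, m along the optical axis (not along the pixel's ray), 0 where there is no reading), "K" (3x3 intrinsics, pixels), "dist" ([k1, k2, p1, p2, k3] as OpenCV has them; the pictures are not rectified), "position" and "attitude" of the camera in the world. Camera axes: x right, y up, looking along -z (the intrinsics and any distortion apply to the point x, -y, -z); pixel columns grow to the right and rows downward; lengths in m; the calibration is good to about 2 mm. A picture is of the moment at which its call begins.
- ctrl.hand_in(): hands the job in; it is judged then, once.
The state is a dict: "time_s": time; "qpos": joint angles; "joint_vel": joint speeds; "tau": joint torques, N m; "ee_pos": TCP position; "eef_rot": TCP orientation; "force": force on the tool from outside, world axes, zero at the start; "moment": the same for the moment, N m; "grip_width": finger opening in m; "grip_force": force on a finger pad.
Only numpy, scipy, OpenCV 4.12 (cv2) and the standard library are available. Lean on these libraries where they do the work, as an engineer would, in place of code of your own. Each camera call takes 0.05 s, during which the arm holds its last target. There are 200 camera calls.

TASK

Put the webcam stand in its place on the low desk shelf: keeping it upright, bring its foot in under the shelf with the mast running along the L-shaped slot, in from the front and then sideways to the slot's end inside the open lock ring, and stand it on the desk there. Then swing the lock ring's lever round to its locked mark, against the stop, so that the ring closes round the mast. Do not disturb the other things on the desk and shelf.

Things in the scene. Friction and masses are not known exactly. Their poses are not given: they have to be found in the camera images.
- stand: Loose webcam stand, 0.4 kg, 126 mm high: round foot (80 mm across, 12 mm thick), round steel mast (14 mm diameter, 12 to 98 mm above the underside), on top a box-shaped camera head, 30 mm along its own x, 60 mm along its y, 28 mm high (98 to 126 mm above the underside). Origin: centre of the foot's underside, on the mast's axis; z up the mast. Best held by the head, across the 30 mm.
- head (a point): centre of the stand's camera head, 112 mm above the stand's origin, same axes
- shelf: Low fixed aluminium shelf: plate 200 (x) by 320 mm (y), 8 mm thick, top 50 and underside 42 mm above the desk, on two side walls, open in front (-x) and behind. Origin on the desk under its centre; x from front to back, y left. L-shaped slot 24 mm wide through the plate: in from the front edge at y = -60 mm along x to x = 0, then along +y to its square end 12 mm past y = +10 mm.
- slot_mouth (a point): middle of the slot's open mouth at the shelf's front edge, at the plate's top (shelf frame: -100, -60, 50 mm); axes as the shelf's
- slot_corner (a point): middle of the slot's bend (shelf frame: 0, -60, 50 mm); axes as the shelf's
- ring_axis (a point): end place of the slot, on the lock ring's axis (shelf frame: 0, +10, 50 mm), at the plate's top; axes as the shelf's
- lock_ring (a joint): Angle of the captive black C-shaped ring round the slot's end (radius 19 in, 31 mm out, 13 mm high, gap 120 deg). 0 open: gap to shelf -y, lever to shelf +y. Grows counter-clockwise from above to 1.57, locked: lever to the front (-x), at a short dark line on the front edge and against a stop block (8 mm square, 14 high, 52 mm from the axis). Starts at 0 to 0.3; stays where left.
- lever_knob (a point): on the upright round knob at the end of the ring's lever, 35 mm above the plate (85 mm above the desk) and 85 mm from the ring's axis. The knob is 16 mm in diameter and stands from 2 to 50 mm above the plate. The lever's bar, 12 mm wide, lies 2 to 10 mm above the plate
- speaker: small round black desk loudspeaker, 80 mm across, 85 mm high; origin under its centre. Bystander
- mouse: computer mouse on the mouse pad, 100 x 60 x 36 mm; origin under its centre. Bystander
- mug: white mug with a handle, 80 mm across, 95 mm high; origin under its centre. Bystander
- drive: flat black portable drive, 115 x 78 x 16 mm; origin under its centre. Bystander
- note_block: block of paper notes on the shelf's top, 50 x 50 x 25 mm; origin under its centre. Bystander
- usb_stick: memory stick lying on the shelf's top behind the ring, 18 x 58 x 9 mm; origin under its centre. Bystander
- remote: black remote control lying on the desk, 45 x 150 x 18 mm; origin under its centre. Bystander

How it is judged:
On the way, in this order (a step that is already met when the one before it is completed fails the run):
1. the stand is upright on the desk with its mast at the slot's end, the ring still open (horizontal distance between stand and ring_axis below 0.012 m and height (world z) of stand below 0.006 m and angle between stand's own z axis and vertical below 0.1 rad and value of joint lock_ring below 0.7 rad), for 0.2 s.
2. the lock ring's lever is at its locked mark round the mast (horizontal distance between stand and ring_axis below 0.012 m and height (world z) of stand below 0.006 m and angle between stand's own z axis and vertical below 0.1 rad and value of joint lock_ring above 1.45 rad), for 0.2 s.
At the end, for the whole second after the job is handed in: The stand rests upright (within 0.1 rad) on the desk (underside within 6 mm of it), its mast within 12 mm of the lock ring's axis, still; the lock ring is turned to its locked mark (joint above 1.45 rad of 1.57) and still (all of step 2 and linear speed of stand below 0.02 m/s and velocity of joint lock_ring below 0.1 rad/s); the robot touches nothing.
It fails at once if the stand tips over by more than 0.6 rad (angle between stand's own z axis and vertical above 0.6 rad).
It fails at once if a bystander is moved by more than 40 mm (distance of any of speaker, mouse, mug, drive, note_block, usb_stick, remote from where it was at the start of the episode above 0.04 m).
It also fails if it takes over 64 s, if anything falls off the work surface, if the arm or the gripper's body presses on something with over 40 N, if the wrist force passes 120 N, or if a joint passes its speed limit or range.

## Working session

There is one attempt and no reset: what is moved stays moved. The work goes in short steps, Python scripts to look and compute and a tool call to move; the robot and the scene stay as the last step left them, time stands still between calls to the robot, and variables do not carry over. Pictures are saved under pics/ and viewed, at most 10 in all, crops included, and the job is handed in when it is done.

Besides the shell and the picture viewer there is one more tool, called after "Request:" as name(argument=value, ...) on one line, values as JSON. carry_out: Moves the arm, as the interface text tells. Its arguments: {"type":"object","properties":{"motion":{"type":"string"},"grip_force":{"type":"number"}},"required":["motion"]}

```bash
mkdir -p pics; ls; cat > h.py <<'E'
import numpy as np, cv2, pickle
from station import ctrl
from scipy.spatial.transform import Rotation as R
def rot(a):
    a=np.array(a,float)
    if a.shape==(3,3): return a
    if a.shape==(4,): return R.from_quat(a).as_matrix()
    return R.from_euler('xyz',a).as_matrix()
def shot(name,save=None):
    c=ctrl.camera(name); 
    if save: cv2.imwrite(f'pics/{save}.png',c['pixels'][:,:,::-1]); pickle.dump(c,open(f'pics/{save}.pkl','wb'))
    return c
def load(s): return pickle.load(open(f'pics/{s}.pkl','rb'))
def cloud(c):
    v,u=np.mgrid[:480,:640]
    p=cv2.undistortPoints(np.stack([u,v],-1).reshape(-1,1,2).astype(float),np.array(c['K']),np.array(c['dist'])).reshape(480,640,2)
    z=c['range_z']; P=np.stack([p[...,0]*z,-p[...,1]*z,-z],-1)
    return P@rot(c['attitude']).T+np.array(c['position'])
def ray(c,u,v,h):
    p=cv2.undistortPoints(np.array([[[u,v]]],float),np.array(c['K']),np.array(c['dist'])).ravel()
    d=rot(c['attitude'])@np.array([p[0],-p[1],-1]); o=np.array(c['position'])
    return o+d*(h-o[2])/d[2]
E
python3 - <<'E'
from h import *
for n in ['scene','top']:
    c=shot(n,n); print(n,c['position'],c['attitude'],c['K'],c['dist'])
print(ctrl.get_obs())
E
```

```text
pics
scene [ 1.61213604 -0.74874533  0.948175  ] [ 0.99926795 -0.01897152  1.04739072] [[564.06928528   0.         322.04406378]
 [  0.         564.06928528 244.39518027]
 [  0.           0.           1.        ]] [-0.11888279  0.          0.          0.          0.        ]
top [ 0.42031439 -0.06470462  1.43908114] [ 0.04069091 -0.01672565 -1.5592164 ] [[548.6816878    0.         319.89681592]
 [  0.         548.6816878  237.66395875]
 [  0.           0.           1.        ]] [0.04937018 0.         0.         0.         0.        ]
{'time_s': 0.1, 'qpos': array([-1.38758960e+00,  3.00419368e-01,  1.52150971e+00,  3.24277647e-05,
        1.32065990e+00, -6.66028626e-02]), 'joint_vel': array([-0.00011117, -0.00232179,  0.00045263, -0.00152795, -0.00230004,
        0.0003574 ]), 'tau': array([ 8.85029931e-04, -5.32644796e+01, -3.53282976e+01,  7.09212665e-02,
        2.35120731e-02, -6.67363543e-05]), 'ee_pos': array([ 0.13593426, -0.53270903,  0.20494489]), 'eef_rot': array([-3.14060063e+00, -9.76499536e-05,  2.49801499e-01]), 'force': array([-0.46766517, -0.76295477,  0.57622248]), 'moment': array([-0.05310657, -0.00684485, -0.02657907]), 'grip_force': 0.0, 'grip_width': 0.0941165138109241}
```

View pics/top.png

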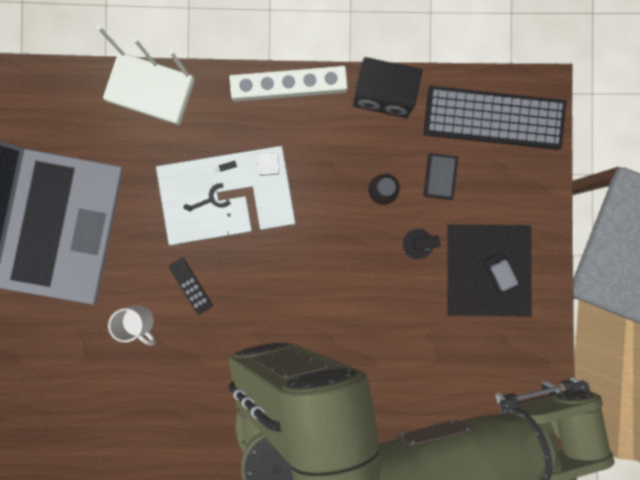

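View pics/scene.png

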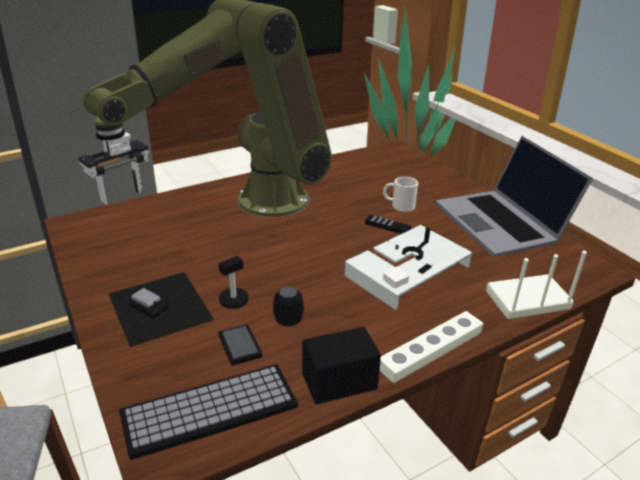

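The top view shows the shelf around (225,195) with its slot mouth at about (255,230) and ring at (218,197). The knob is at about (187,208), the stand foot at (418,243) and its head at (431,242).

```bash
python3 - <<'E'
from h import *
c=load('top'); im=c['pixels'][:,:,::-1]
a=cv2.resize(im[140:250,150:300],None,fx=5,fy=5,interpolation=cv2.INTER_CUBIC)
b=cv2.resize(im[140:250,370:480],None,fx=5,fy=5,interpolation=cv2.INTER_CUBIC)
cv2.imwrite('pics/a.png',a);
P=cloud(c); g=c['pixels'].astype(int)
# shelf top: bright pixels z ~.05
m=(abs(P[...,2]-.05)<.012)&(g.min(2)>150); m[:140]=0;m[260:]=0;m[:,:140]=0;m[:,310:]=0
q=P[m][:,:2]; r=cv2.minAreaRect((q*1000).astype(np.float32)); print(r,np.median(P[m][:,2])); print(cv2.boxPoints(r))
# head & foot
s=np.zeros_like(m); s[220:265,400:445]=1
z=P[...,2]
H=P[s&(z>.11)&(z<.14)]; print('head',len(H),H.mean(0),cv2.minAreaRect((H[:,:2]*1000).astype(np.float32)))
F=P[s&(z>.006)&(z<.02)]; print('foot',len(F),cv2.minEnclosingCircle((F[:,:2]*1000).astype(np.float32)))
s[:]=0; s[165:205,360:405]=1
S=P[s&(z>.05)]; print('spk',cv2.minAreaRect((S[:,:2]*1000).astype(np.float32)),S[:,2].max())
c=load('scene');P=cloud(c);z=P[...,2];s[:]=0;s[255:280,215:247]=1
H=P[s&(z>.09)&(z<.14)]; print('head scene',len(H),H.min(0),H.max(0),cv2.minAreaRect((H[:,:2]*1000).astype(np.float32)))
E
```

```text
((583.3716430664062, 154.22837829589844), (200.3949432373047, 319.3073425292969), 10.40675163269043) 0.0493647682424454
[[455.98334  293.15662 ]
 [513.66144  -20.898201]
 [710.75995   15.30014 ]
 [653.08185  329.35495 ]]
head 320 [ 0.46649118 -0.34348551  0.12484693] ((465.9878234863281, -344.7251892089844), (31.382705688476562, 60.59688949584961), 8.792279243469238)
foot 518 ((470.45654296875, -351.93511962890625), 77.30608367919922)
spk ((516.8151245117188, -181.97634887695312), (73.49459075927734, 294.7181396484375), 53.4527473449707) 1.4390811360999718
head scene 344 [ 0.44794703 -0.3752738   0.0919427 ] [ 0.4897975  -0.31087248  0.12955985] ((470.6968688964844, -343.2283630371094), (39.66368103027344, 63.32468795776367), 9.591172218322754)
```

View pics/a.png

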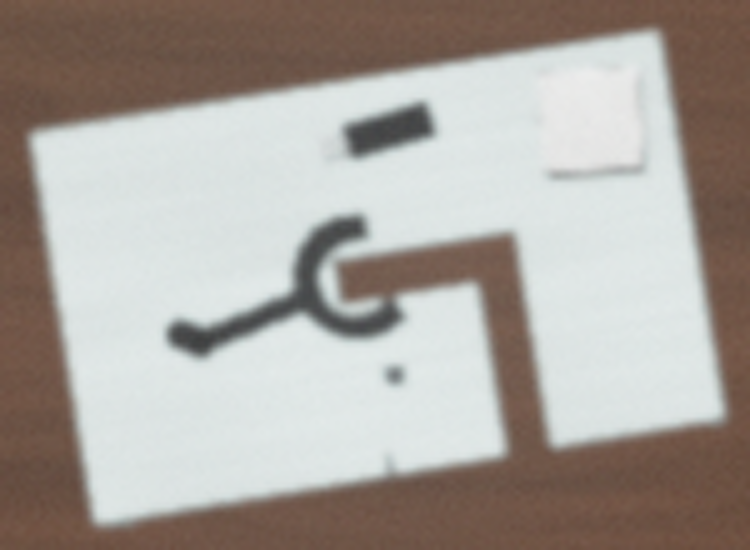

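The crop shows the shelf corners at (30,133), (660,30), (727,420) and (97,525), with the slot mouth near (528,452). The ring centre is at about (350,280), the knob near (187,333) and the stop block at (395,375). The lever is only about 0.1 rad off open. Going above the stand.

Request:
carry_out(motion="0.0165 0.0094 -0.001 0 0 4.2 0;0.0165 0.0094 -0.001 0 0 4.2 0;0.0165 0.0094 -0.001 0 0 4.2 0;0.0165 0.0094 -0.001 0 0 4.2 0;0.0165 0.0094 -0.001 0 0 4.2 0;0.0165 0.0094 -0.001 0 0 4.2 0;0.0165 0.0094 -0.001 0 0 4.2 0;0.0165 0.0094 -0.001 0 0 4.2 0;0.0165 0.0094 -0.001 0 0 4.2 0;0.0165 0.0094 -0.001 0 0 4.2 0;0.0165 0.0094 -0.001 0 0 4.2 0;0.0165 0.0094 -0.001 0 0 4.2 0;0.0165 0.0094 -0.001 0 0 4.2 0;0.0165 0.0094 -0.001 0 0 4.2 0;0.0165 0.0094 -0.001 0 0 4.2 0;0.0165 0.0094 -0.001 0 0 4.2 0;0.0165 0.0094 -0.001 0 0 4.2 0;0.0165 0.0094 -0.001 0 0 4.2 0;0.0165 0.0094 -0.001 0 0 4.2 0;0 0 0 0 0 4.2 0")

```text
time_s: 1.77
ee_pos: [0.4514, -0.3526, 0.1858]
eef_rot: [-3.141, -0.001, 1.722]
force: [-1.1, -0.1, -0.7]
grip_width: 0.0941
grip_force: 0.0
```

```bash
python3 - <<'E'
from h import *
c=load('top')
for n,u,v,h in [('c1',30,133,.05),('c2',660,30,.05),('c3',727,420,.05),('c4',97,525,.05),('mouth',528,451,.05),('end',340,281,.05),('corner',500,259,.05),('knob_top',178,333,.1),('stop',395,375,.064)]:
    p=ray(c,150+(u+.5)/5-.5,140+(v+.5)/5-.5,h); d=p[:2]-[.5834,.1542]; t=np.radians(10.4)
    print(n,p.round(4),(R.from_euler('z',-t).as_matrix()[:2,:2]@d).round(4))
w=shot('wrist','w1'); P=cloud(w); z=P[...,2]
H=P[(z>.11)&(z<.14)]; print(len(H),cv2.minAreaRect((H[:,:2]*1000).astype(np.float32)))
print(ctrl.get_obs()['ee_pos'],ctrl.get_obs()['eef_rot'])
E
```

```text
c1 [0.6524 0.3291 0.05  ] [0.0995 0.1596]
c2 [0.7104 0.0129 0.05  ] [ 0.0994 -0.1619]
c3 [ 0.512  -0.0238  0.05  ] [-0.1023 -0.1622]
c4 [0.4551 0.2916 0.05  ] [-0.1014  0.1583]
mouth [0.495  0.0766 0.05  ] [-0.1009 -0.0604]
end [0.5799 0.1727 0.05  ] [-0.0001  0.0188]
corner [0.5923 0.0923 0.05  ] [-0.0024 -0.0625]
knob_top [0.5476 0.2419 0.1   ] [-0.0194  0.0927]
stop [0.5315 0.1421 0.064 ] [-0.0532 -0.0026]
4961 ((465.83294677734375, -342.2413330078125), (31.422327041625977, 59.261802673339844), 8.831360816955566)
[ 0.45040571 -0.35329273  0.18581338] [-3.14100444e+00 -8.35883473e-04  1.72670396e+00]
```

View pics/w1.png

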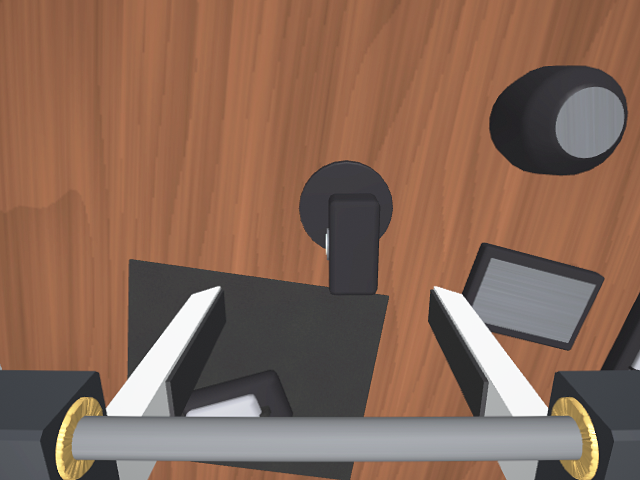

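The wrist view shows the stand head at about (354,245), between the fingers, with the foot at (346,205). Centre, descend, grip.

Request:
carry_out(motion="0.0052 0.0033 0 0 0 0 0;0.0052 0.0033 0 0 0 0 0;0.0052 0.0032 0 0 0 0 0;0 0 -0.0116 0 0 0 0;0 0 -0.0116 0 0 0 0;0 0 -0.0116 0 0 0 0;0 0 -0.0116 0 0 0 0;0 0 -0.0116 0 0 0 0;0 0 -0.0116 0 0 0 0;0 0 -0.0116 0 0 0 0;0 0 -0.0116 0 0 0 0;0 0 0 0 0 0 0;0 0 0 0 0 0 255;0 0 0 0 0 0 255;0 0 0 0 0 0 255;0 0 0 0 0 0 255;0 0 0 0 0 0 255;0 0 0 0 0 0 255;0 0 0 0 0 0 255;0 0 0 0 0 0 255", grip_force=35)

```text
time_s: 3.48
ee_pos: [0.4651, -0.3445, 0.0937]
eef_rot: [3.141, 0.0, 1.716]
force: [-1.2, 0.4, -0.2]
grip_width: 0.044
grip_force: 0.0
```

Request:
carry_out(motion="0 0 0 0 0 0 255;0 0 0 0 0 0 255;0 0 0 0 0 0 255;0 0 0 0 0 0 255;0 0 0 0 0 0 255;0 0 0.005 0 0 0 255;0 0 0.01 0 0 0 255;0 0 0.01 0 0 0 255;0 0 0.005 0 0 0 255;0 0 0 0 0 0 255")

```text
time_s: 4.32
ee_pos: [0.4656, -0.345, 0.1256]
eef_rot: [3.14, 0.002, 1.716]
force: [-1.0, -0.1, -3.1]
grip_width: 0.0296
grip_force: 35.0
```

Request:
carry_out(motion="-0.002 0.006 0 0 0 0.1 255;-0.002 0.014 0 0 0 0.1 255;-0.002 0.0225 0 0 0 0.1 255;-0.002 0.0225 0 0 0 0.1 255;-0.002 0.0225 0 0 0 0.1 255;-0.002 0.0225 0 0 0 0.1 255;-0.002 0.0225 0 0 0 0.1 255;-0.002 0.0225 0 0 0 0.1 255;-0.002 0.0225 0 0 0 0.1 255;-0.002 0.0225 0 0 0 0.1 255;-0.002 0.0225 0 0 0 0.1 255;-0.002 0.0225 0 0 0 0.1 255;-0.002 0.0225 0 0 0 0.1 255;-0.002 0.0225 0 0 0 0.1 255;-0.002 0.0225 0 0 0 0.1 255;-0.002 0.0225 0 0 0 0.1 255;-0.002 0.0225 0 0 0 0.1 255;-0.002 0.0225 0 0 0 0.1 255;-0.002 0.0165 0 0 0 0.1 255;-0.001 0.011 0 0 0 0.1 255")

```text
time_s: 5.98
ee_pos: [0.4251, 0.0646, 0.1233]
eef_rot: [-3.141, -0.0, 1.752]
force: [0.4, -0.2, -3.5]
grip_width: 0.0297
grip_force: 35.0
```

Request:
carry_out(motion="0 0 0 0 0 0 255;0 0 0 0 0 0 255")

```text
time_s: 6.15
ee_pos: [0.4256, 0.0632, 0.1234]
eef_rot: [-3.141, 0.0, 1.752]
force: [-0.1, -0.2, -3.6]
grip_width: 0.0297
grip_force: 35.0
```

```bash
python3 - <<'E'
from h import *
w=shot('wrist','w2'); t=shot('top','t2')
im=t['pixels'][140:290,130:330,::-1]; im=cv2.resize(im,None,fx=4,fy=4,interpolation=cv2.INTER_CUBIC)
cv2.imwrite('pics/t2c.png',im)
o=ctrl.get_obs();print(o['ee_pos'],o['eef_rot'],o['force'])
E
```

```text
[0.42587239 0.06250028 0.12349877] [-3.14131575e+00  8.16350452e-05  1.75050164e+00] [ 0.36700612  0.51166746 -4.18692731]
```

View pics/w2.png

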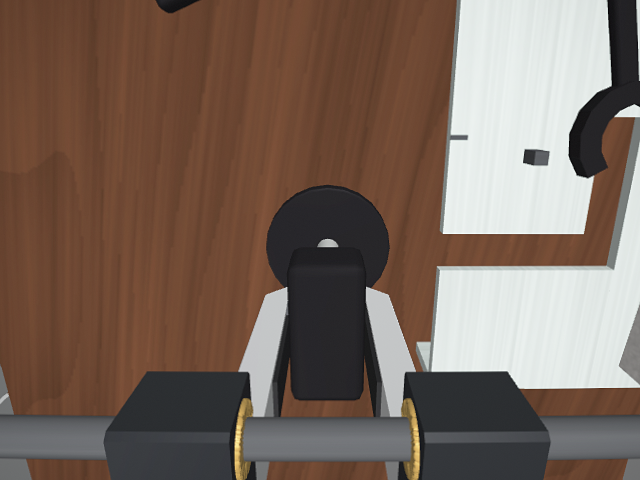

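The close view shows the slot's mouth edges at (441,234) and (436,267), the far edge of the slot's bend at about (609,267), and its inner corner at (584,234). The foot is centred at about (328,245), and the edges run level with the image, so the yaw matches.

```bash
python3 - <<'E'
from h import *
c=load('w2'); t=np.radians(10.4); RT=R.from_euler('z',-t).as_matrix()[:2,:2]
for n,u,v,h in [('m+',441,234,.05),('m-',437,267,.05),('in+',584,234,.05),('far-',609,267,.05),('c+far',594,178,.05),('stop',536,150,.064),('mark',450,137,.05)]:
    p=ray(c,u,v,h); print(n,p.round(4),(RT@(p[:2]-[.5834,.1542])).round(4))
P=cloud(c);z=P[...,2]
F=np.zeros((480,640),bool);F[180:300,260:395]=1
f=P[F&(z>.03)&(z<.055)]; print('foot',np.median(f[:,2]),cv2.minEnclosingCircle((f[:,:2]*1000).astype(np.float32)))
H=P[(z>.14)&(z<.17)];H=H[abs(H[:,1]-.0625)<.05];print('head',cv2.minAreaRect((H[:,:2]*1000).astype(np.float32)),np.median(H[:,2]))
E=P[(abs(z-.05)<.006)]
q=(E[:,:2]-[.5834,.1542])@RT.T
for s in (-.14,-.03,-.01,.02,.05): 
    k=q[(abs(q[:,1]-s)<.006)]; print('front edge',s,len(k), np.percentile(k[:,0],.5) if len(k) else '')
k=q[(q[:,0]>-.085)&(q[:,0]<-.03)&(q[:,1]<-.03)]
print('slot y:',k[k[:,1]>-.06][:,1].min(),k[k[:,1]<-.06][:,1].max())
k=q[(q[:,1]>-.04)&(q[:,1]<-.02)]; print('slot x:',k[k[:,0]<0][:,0].max(),k[k[:,0]>0][:,0].min() if (k[:,0]>0).any() else '')
E
```

```text
m+ [0.493  0.0894 0.05  ] [-0.1006 -0.0475]
m- [0.4961 0.0679 0.05  ] [-0.1014 -0.0691]
in+ [0.581  0.1055 0.05  ] [-0.0112 -0.0474]
far- [0.6047 0.0877 0.05  ] [ 0.009  -0.0693]
c+far [0.5747 0.1398 0.05  ] [-0.0111 -0.0126]
stop [0.5281 0.1489 0.064 ] [-0.0554  0.0048]
mark [0.4833 0.1469 0.05  ] [-0.0998  0.0108]
foot 0.04201631549745788 ((426.2648620605469, 65.01473236083984), 39.92637634277344)
head ((423.1676025390625, 65.60279083251953), (63.39277267456055, 51.03561782836914), 79.85970306396484) 0.15584491235797615
front edge -0.14 2841 -0.0996609873402322
front edge -0.03 3223 -0.09988341508751221
front edge -0.01 3025 -0.0998418351470447
front edge 0.02 2979 -0.09977473368608888
front edge 0.05 3736 -0.10008527512208946
slot y: -0.047295013461353674 -0.07051343261160807
slot x: -0.011165971099113945 0.009818577654196437
```

Request:
carry_out(motion="0 0 -0.005 0 0 0 255;0 0 -0.005 0 0 0 255;0 0 -0.005 0 0 0 255;0 0 -0.005 0 0 0 255;0.0051 0.0017 0 0 0 0 255;0.0051 0.0012 0 0 0 0 255;0.0051 0.001 0 0 0 0 255;0.0051 0.0009 0 0 0 0 255;0.0051 0.0009 0 0 0 0 255;0.0051 0.0009 0 0 0 0 255;0.0051 0.0009 0 0 0 0 255;0.0051 0.0009 0 0 0 0 255;0.0051 0.0009 0 0 0 0 255;0.0051 0.0009 0 0 0 0 255;0 0 0 0 0 0 255")

```text
time_s: 7.5
ee_pos: [0.4779, 0.0733, 0.1037]
eef_rot: [3.141, 0.0, 1.751]
force: [-0.9, -0.1, -2.7]
grip_width: 0.0299
grip_force: 35.0
```

```bash
python3 - <<'E'
from h import *
w=shot('wrist','w3'); o=ctrl.get_obs();print(o['ee_pos'],o['eef_rot'],o['force'])
cv2.imwrite('pics/w3c.png',cv2.resize(w['pixels'][130:330,230:630,::-1],None,fx=2,fy=2))
E
```

```text
[0.47735522 0.07323868 0.10352537] [-3.14145500e+00 -6.69274708e-06  1.75083541e+00] [ 0.02921855 -0.62957964 -3.89290032]
```

View pics/w3c.png

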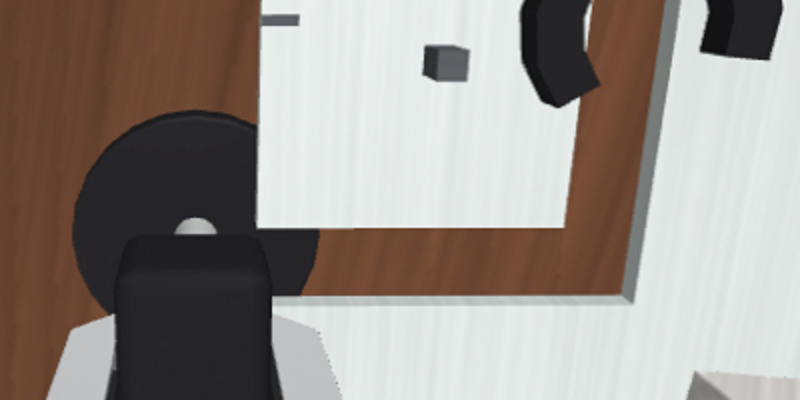

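```bash
python3 - <<'E'
from h import *
c=load('w3'); t=np.radians(10.4); RT=R.from_euler('z',-t).as_matrix()[:2,:2]
for n,u,v,h in [('foot',196,233,.022),('s+',400,228,.05),('s-',400,301,.05),('far',634,301,.05),('near',565,228,.05)]:
    p=ray(c,230+u/2,130+v/2,h); print(n,p.round(4),(RT@(p[:2]-[.5834,.1542])).round(4))
P=cloud(c);z=P[...,2];F=np.zeros((480,640),bool);F[180:300,260:395]=1
f=P[F&(z>.012)&(z<.03)]; print('foot',np.median(f[:,2]),cv2.minEnclosingCircle((f[:,:2]*1000).astype(np.float32)))
E
```

```text
foot [0.4788 0.0764 0.022 ] [-0.1169 -0.0576]
s+ [0.5343 0.097  0.05  ] [-0.0586 -0.0474]
s- [0.5399 0.0752 0.05  ] [-0.0571 -0.0699]
far [0.6083 0.0875 0.05  ] [ 0.0125 -0.0701]
near [0.5811 0.1055 0.05  ] [-0.011  -0.0475]
foot 0.022212981883747596 ((478.5226745605469, 75.0420150756836), 39.9791145324707)
```

Request:
carry_out(motion="0.004 0.0007 0 0 0 0 255;0.008 0.00147 0 0 0 0 255;0.008 0.00147 0 0 0 0 255;0.008 0.00147 0 0 0 0 255;0.008 0.00147 0 0 0 0 255;0.008 0.00147 0 0 0 0 255;0.008 0.00147 0 0 0 0 255;0.008 0.00147 0 0 0 0 255;0.008 0.00147 0 0 0 0 255;0.008 0.00147 0 0 0 0 255;0.008 0.00147 0 0 0 0 255;0.008 0.00147 0 0 0 0 255;0.008 0.00147 0 0 0 0 255;0.008 0.00147 0 0 0 0 255;0.008 0.00147 0 0 0 0 255;0 0 0 0 0 0 255;0 0 0 0 0 0 255")

```text
time_s: 8.97
ee_pos: [0.5931, 0.0945, 0.1033]
eef_rot: [-3.141, -0.0, 1.751]
force: [-0.4, -0.0, -3.2]
grip_width: 0.03
grip_force: 35.0
```

```bash
python3 - <<'E'
from h import *
w=shot('wrist','w4'); o=ctrl.get_obs();print(o['ee_pos'],o['eef_rot'],o['force'],o['moment'])
cv2.imwrite('pics/w4c.png',w['pixels'][:,:,::-1])
E
```

```text
[0.59286631 0.09444964 0.1034    ] [-3.14101396e+00 -3.90202659e-05  1.75080188e+00] [ 0.98995193  0.21679485 -4.73865193] [-0.06189651 -0.05239755 -0.01232132]
```

View pics/w4c.png

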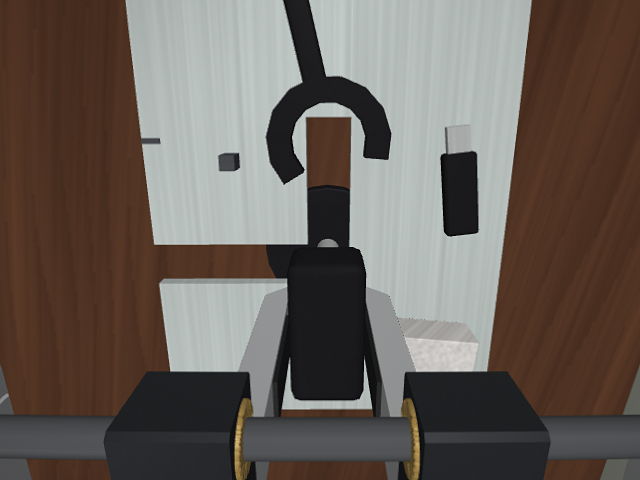

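The mast (327,243) sits mid-way between the slot walls (307–350), and no contact force shows. Sideways to the end, then down.

Request:
carry_out(motion="-0.0006 0.0034 0 0 0 0 255;-0.0012 0.00652 0 0 0 0 255;-0.0012 0.00652 0 0 0 0 255;-0.0012 0.00652 0 0 0 0 255;-0.0012 0.00652 0 0 0 0 255;-0.0012 0.00652 0 0 0 0 255;-0.0012 0.00652 0 0 0 0 255;-0.0012 0.00652 0 0 0 0 255;-0.0012 0.00652 0 0 0 0 255;-0.0012 0.00652 0 0 0 0 255;-0.0012 0.00652 0 0 0 0 255;0 0 0 0 0 0 255;0 0 -0.003 0 0 0 255;0 0 -0.003 0 0 0 255;0 0 -0.0025 0 0 0 255;0 0 -0.001 0 0 0 255;0 0 0 0 0 0 255")

```text
time_s: 10.43
ee_pos: [0.5804, 0.1628, 0.0938]
eef_rot: [-3.141, 0.0, 1.75]
force: [0.0, 0.2, -4.3]
grip_width: 0.0299
grip_force: 35.0
```

```bash
python3 - <<'E'
from h import *
w=shot('wrist','w5'); o=ctrl.get_obs();print(o['ee_pos'],o['eef_rot'],o['force'],o['moment'])
E
```

```text
[0.58048737 0.16286312 0.0940107 ] [-3.14138503e+00  1.47011853e-05  1.75049623e+00] [ 0.29820416 -0.46800422 -3.65760724] [-0.00654306 -0.14447252 -0.00411137]
```

View pics/w5.png

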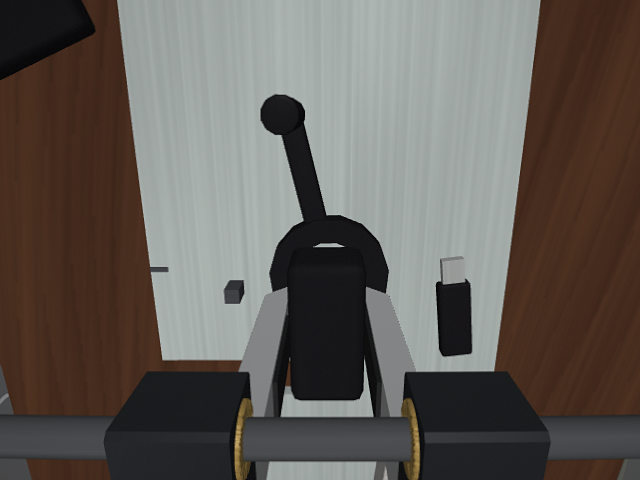

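The stand is at the slot end inside the ring, and the knob top shows at (282,115) with the lever running to (315,220). Set down, release, rise.

Request:
carry_out(motion="0 0 -0.0007 0 0 0 255;0 0 -0.0005 0 0 0 255;0 0 0 0 0 0 255;0 0 0 0 0 0 0;0 0 0 0 0 0 0;0 0 0 0 0 0 0;0 0 0 0 0 0 0;0 0 0 0 0 0 0;0 0 0 0 0 0 0;0 0 0 0 0 0 0;0 0 0 0 0 0 0;0 0 0.006 0 0 0 0;0 0 0.01 0 0 0 0;0 0 0.012 0 0 0 0;0 0 0.012 0 0 0 0;0 0 0.012 0 0 0 0;0 0 0.012 0 0 0 0;0 0 0.012 0 0 0 0;0 0 0 0 0 0 0;0 0 0 0 0 0 0")

```text
time_s: 12.15
ee_pos: [0.5807, 0.1631, 0.1696]
eef_rot: [3.14, -0.0, 1.751]
force: [0.1, -0.0, 0.2]
grip_width: 0.0941
grip_force: 0.0
```

```bash
python3 - <<'E'
from h import *
w=shot('wrist','w6'); o=ctrl.get_obs();print(o['ee_pos'],o['eef_rot'],o['force'],o['grip_width'])
t=np.radians(10.4); RT=R.from_euler('z',-t).as_matrix()[:2,:2]; ax=np.array([.581,.165])
P=cloud(w);z=P[...,2]
H=P[(z>.12)&(z<.132)&(np.hypot(*(P[...,:2]-ax).transpose(2,0,1))<.05)];r=cv2.minAreaRect((H[:,:2]*1000).astype(np.float32));print('head',r,np.median(H[:,2]))
K=P[(z>.096)&(z<.105)&(abs(np.hypot(*(P[...,:2]-ax).transpose(2,0,1))-.085)<.015)]
k=np.array(cv2.minEnclosingCircle((K[:,:2]*1000).astype(np.float32))[0])/1000;print('knob',len(K),k,k-ax,np.hypot(*(k-ax)),RT@(k-ax))
p=ray(load('w5'),282,115,.1);print(p,RT@(p[:2]-ax))
E
```

```text
[0.58032858 0.16303263 0.16875292] [-3.14137111e+00  1.56244798e-05  1.75078665e+00] [-0.26844503  0.12442262 -0.55880296] 0.09409734166762952
head ((580.582763671875, 165.19619750976562), (31.185434341430664, 59.26713943481445), 10.655820846557617) 0.12572732300468006
knob 627 [0.54748523 0.24295442] [-0.03351477  0.07795442] 0.08485359008956932 [-0.01889191  0.0827238 ]
[0.5486933  0.24279825 0.1       ] [-0.01773188  0.08235212]
```

Request:
carry_out(motion="-0.0041 0.01 0 0 0 1.6 0;-0.0041 0.01 0 0 0 1.6 0;-0.0041 0.01 0 0 0 1.6 0;-0.0041 0.01 0 0 0 1.6 0;-0.0041 0.01 0 0 0 1.6 0;-0.0041 0.01 0 0 0 1.6 0;-0.004 0.01 0 0 0 1.6 0;-0.004 0.0099 0 0 0 1.6 0;0 0 0 0 0 0 0;0 0 0 0 0 0 0")

```text
time_s: 13.03
ee_pos: [0.5477, 0.2435, 0.1689]
eef_rot: [-3.142, 0.0, 1.975]
force: [-0.1, -0.6, -1.0]
grip_width: 0.0942
grip_force: 0.0
```

```bash
python3 - <<'E'
from h import *
w=shot('wrist','w7'); o=ctrl.get_obs();print(o['ee_pos'],o['eef_rot'],w['position'],o['qpos'])
E
```

```text
[0.54786216 0.24298662 0.16891491] [-3.14155919e+00  1.27985167e-04  1.97418388e+00] [0.5145112  0.3219389  0.34817026] [ 3.56402507e-01  4.39421803e-01  1.41752811e+00 -1.34900133e-04
  1.28467016e+00 -4.69469658e-02]
```

View pics/w7.png

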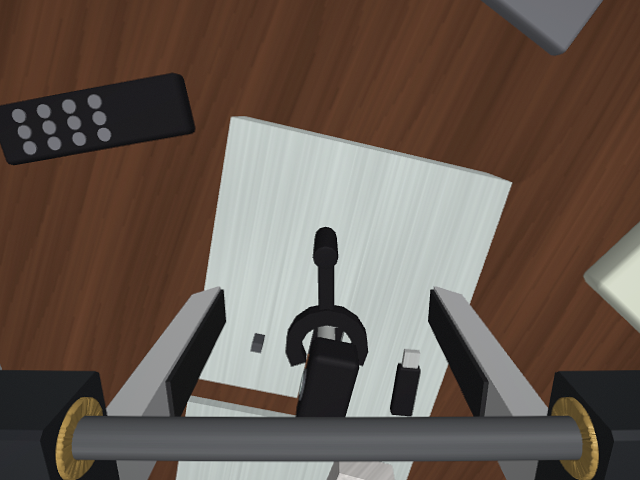

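The knob (325,240) is centred between the fingers and the lever runs straight down the picture. The remote at (95,120) is clear. Descend and grip lightly.

Request:
carry_out(motion="0 0 -0.0125 0 0 0 0;0 0 -0.0125 0 0 0 0;0 0 -0.0125 0 0 0 0;0 0 -0.0125 0 0 0 0;0 0 -0.0125 0 0 0 0;0 0 -0.0125 0 0 0 0;0 0 -0.0125 0 0 0 0;0 0 -0.0125 0 0 0 0;0 0 0 0 0 0 255;0 0 0 0 0 0 255;0 0 0 0 0 0 255;0 0 0 0 0 0 255;0 0 0 0 0 0 255;0 0 0 0 0 0 255;0 0 0 0 0 0 255;0 0 0 0 0 0 255;0 0 0 0 0 0 255;0 0 0 0 0 0 255;0 0 0 0 0 0 255;0 0 0 0 0 0 255", grip_force=8)

```text
time_s: 14.75
ee_pos: [0.5479, 0.243, 0.0689]
eef_rot: [-3.142, -0.0, 1.974]
force: [-2.1, -0.0, 0.8]
grip_width: 0.0178
grip_force: 0.5
```

Request:
carry_out(motion="0 0 0 0 0 0 255;0 0 0 0 0 0 255;0 0 0 0 0 0 255;0 0 0 0 0 0 255")

```text
time_s: 15.08
ee_pos: [0.5478, 0.243, 0.0689]
eef_rot: [-3.142, -0.0, 1.974]
force: [-0.7, -0.1, -0.0]
grip_width: 0.016
grip_force: 8.0
```

```bash
python3 - <<'E'
from h import *
o=ctrl.get_obs();p=o['ee_pos'];print(p,o['force'],o['grip_width'],o['grip_force'])
ax=np.array([.5808,.165]);d=p[:2]-ax;r=np.hypot(*d);a=np.degrees(np.arctan2(d[1],d[0]));print(r,a)
# target 190.4 deg, 26 steps of equal angle
N=26;th=np.radians(np.linspace(a,190,N+1));X=ax+.085*np.c_[np.cos(th),np.sin(th)];X[0]=p[:2]
print((190-a)/N);print(np.diff(X,axis=0).round(4))
E
```

```text
[0.5478204  0.24296836 0.06893428] [-0.68714173 -0.08418174 -0.02172868] 0.01598159142577248 8.000006675720215
0.08465647590278068 112.9277300346804
2.964318075589216
[[-0.0041 -0.0015]
 [-0.0039 -0.002 ]
 [-0.0038 -0.0022]
 [-0.0037 -0.0024]
 [-0.0035 -0.0026]
 [-0.0034 -0.0028]
 [-0.0033 -0.003 ]
 [-0.0031 -0.0031]
 [-0.0029 -0.0033]
 [-0.0028 -0.0034]
 [-0.0026 -0.0036]
 [-0.0024 -0.0037]
 [-0.0022 -0.0038]
 [-0.002  -0.0039]
 [-0.0018 -0.004 ]
 [-0.0016 -0.0041]
 [-0.0014 -0.0042]
 [-0.0012 -0.0042]
 [-0.0009 -0.0043]
 [-0.0007 -0.0043]
 [-0.0005 -0.0044]
 [-0.0003 -0.0044]
 [-0.     -0.0044]
 [ 0.0002 -0.0044]
 [ 0.0004 -0.0044]
 [ 0.0007 -0.0043]]
```

Request:
carry_out(motion="0 0 0 0 0 0 255;-0.0041 -0.0015 0 0 0 2.96 255;-0.0039 -0.002 0 0 0 2.96 255;-0.0038 -0.0022 0 0 0 2.96 255;-0.0037 -0.0024 0 0 0 2.96 255;-0.0035 -0.0026 0 0 0 2.96 255;-0.0034 -0.0028 0 0 0 2.96 255;-0.0033 -0.003 0 0 0 2.96 255;-0.0031 -0.0031 0 0 0 2.96 255;-0.0029 -0.0033 0 0 0 2.96 255;-0.0028 -0.0034 0 0 0 2.96 255;-0.0026 -0.0036 0 0 0 2.96 255;-0.0024 -0.0037 0 0 0 2.96 255;-0.0022 -0.0038 0 0 0 2.96 255", grip_force=25)

```text
time_s: 16.25
ee_pos: [0.5062, 0.2053, 0.0689]
eef_rot: [3.141, 0.001, 2.648]
force: [2.1, -0.3, -1.2]
grip_width: 0.0159
grip_force: 25.0
```

Going smoothly with low force.

Request:
carry_out(motion="-0.002 -0.0039 0 0 0 2.96 255;-0.0018 -0.004 0 0 0 2.96 255;-0.0016 -0.0041 0 0 0 2.96 255;-0.0014 -0.0042 0 0 0 2.96 255;-0.0012 -0.0042 0 0 0 2.96 255;-0.0009 -0.0043 0 0 0 2.96 255;-0.0007 -0.0043 0 0 0 2.96 255;-0.0005 -0.0044 0 0 0 2.96 255;-0.0003 -0.0044 0 0 0 2.96 255;0 -0.0044 0 0 0 2.96 255;0.0002 -0.0044 0 0 0 2.96 255;0.0004 -0.0044 0 0 0 2.96 255;0.0007 -0.0043 0 0 0 2.96 255;0 0 0 0 0 0 255;0 0 0 0 0 0 255")

```text
time_s: 17.5
ee_pos: [0.4971, 0.1501, 0.0689]
eef_rot: [-3.141, 0.0, -2.968]
force: [1.6, -1.1, -1.0]
grip_width: 0.0154
grip_force: 25.0
```

```bash
python3 - <<'E'
from h import *
o=ctrl.get_obs();p=o['ee_pos'];print(p,o['force'],o['moment'],o['grip_width'])
d=p[:2]-[.5808,.165];print(np.hypot(*d),np.degrees(np.arctan2(d[1],d[0]))%360)
E
```

```text
[0.49714624 0.15011635 0.06893394] [ 1.61239216 -1.1382076  -0.97647086] [-0.17097281 -0.36593406 -0.07500712] 0.015358706145616283
0.08496748710785289 190.08848168638164
```

Request:
carry_out(motion="0.0001 -0.0007 0 0 0 0 255;0.0001 -0.0007 0 0 0 0 255;0 0 0 0 0 0 255")

```text
time_s: 17.75
ee_pos: [0.4973, 0.1492, 0.069]
eef_rot: [3.141, 0.0, -2.966]
force: [1.3, 2.4, -2.4]
grip_width: 0.0156
grip_force: 25.0
```

The lateral force has come up, so the lever is on its stop. Release and rise.

Request:
carry_out(motion="0 0 0 0 0 0 0;0 0 0 0 0 0 0;0 0 0 0 0 0 0;0 0 0 0 0 0 0;0 0 0 0 0 0 0;0 0 0 0 0 0 0;0 0 0 0 0 0 0;0 0 0.01 0 0 0 0;0 0 0.013 0 0 0 0;0 0 0.013 0 0 0 0;0 0 0.013 0 0 0 0;0 0 0.013 0 0 0 0;0 0 0.013 0 0 0 0;0 0 0.013 0 0 0 0;0 0 0.013 0 0 0 0;-0.01 0 0.01 0 0 0 0;-0.01 0 0.01 0 0 0 0;-0.01 0 0 0 0 0 0;0 0 0 0 0 0 0;0 0 0 0 0 0 0")

```text
time_s: 19.42
ee_pos: [0.4673, 0.1489, 0.1906]
eef_rot: [3.142, 0.001, -2.966]
force: [0.1, 0.2, -0.6]
grip_width: 0.0937
grip_force: 0.0
```

```bash
python3 - <<'E'
from h import *
w=shot('wrist','w8'); o=ctrl.get_obs();print(o['ee_pos'],o['force'],o['grip_width'])
P=cloud(w);z=P[...,2];ax=np.array([.5808,.165]);D=np.hypot(*(P[...,:2]-ax).transpose(2,0,1))
H=P[(z>.12)&(z<.132)&(D<.05)];print('head',cv2.minAreaRect((H[:,:2]*1000).astype(np.float32)) if len(H) else 0, np.median(H[:,2]))
K=P[(z>.096)&(z<.105)&(abs(D-.085)<.015)]
k=np.array(cv2.minEnclosingCircle((K[:,:2]*1000).astype(np.float32))[0])/1000-ax;print('ring',np.arctan2(k[1],k[0])%6.2832-np.radians(100.4))
E
```

```text
[0.46752621 0.14886666 0.1902883 ] [ 0.70399323  0.37023179 -0.15999298] 0.09374239536297002
head ((573.9157104492188, 163.21243286132812), (18.612606048583984, 60.20085906982422), 8.80657958984375) 0.12558486965525245
ring 1.5751051584854452
```

View pics/w8.png

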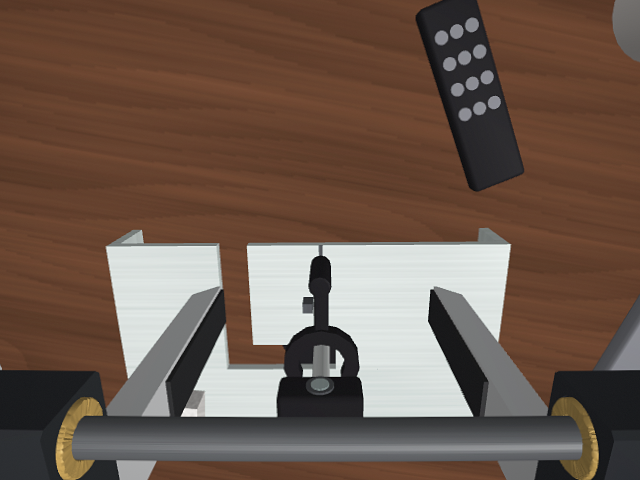

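The lever lies on the mark (320,250) and against the stop block (307,304), the stand is upright in the ring, and the robot is clear.

```bash
python3 -c "
from station import ctrl
print(ctrl.hand_in())"
```

```text
the job is handed in; nothing more can be done
None
```

The stand is upright on the desk at the slot's end, the ring is at its locked mark (about 1.57 rad), and I handed the job in at about 19.5 s; no verdict came back.

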